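# Lift the freshly oiled plate onto the drying rack with the spatula

### The arm

A 6-joint arm with a two-finger parallel gripper is mounted at the origin on the work surface. World frame = base frame: x ahead of the robot, y to its left, z up, the work surface at z = 0. Lengths are in mm, angles in rad, forces in N, time in s.
With the tool pointing down it reaches from about 350 to 875 mm from the base axis. Payload 4.2 kg.
Tool frame: the origin (TCP) lies midway between the tips of the shut fingers; the grasp point (between the pads) lies 19 mm behind it (arm.tcp_to_grasp is the distance from the TCP to the grasp point, in mm); z points along the fingers, y is the line along which they close (so a half turn about z gives the same grasp; the last joint's range is limited). The gripper opens to 85 mm and grips with 20 to 120 N. Pads are 22 mm wide; open, the fingers measure 114 mm over their backs; the gripper's body (76 mm by 85 mm) begins 54 mm behind the grasp point. The pads swing forward as they close: fully open they stand 13 mm farther back than shut.
Start: joints at [1.476, 0.385, 0.008, 0, -1.194, -0.259], TCP at [216.508, 586.279, 231.312] pointing down, gripper open.
Joint ranges: [-3.14, 3.14], [-1.21, 2.06], [-1.07, 1.41], [-3.16, 2.05], [-2.99, -0.16], [-3.1, 3.1]. Speed limits (rad/s): [2.79, 2.79, 3.14, 3.14, 3.14, 3.14].

### API

Orientations are given as a unit quaternion [x, y, z, w].
In Python, from bench import arm, get_image gives the robot as it stands.
- The arm moves only by the tool drive_tool, never from a script. Its argument "deltas" is a list of rows, each a list of 2 entries, a list of its own where there are three numbers: the shift along the tool's x, y, z in cm, then the turn, a rotation vector about the tool's x, y, z in degrees. In form: [[[x, y, z], [ax, ay, az]], ...]. A call has 1 to 12 rows; each row shifts and turns the commanded pose from where the row before left it, along the tool's axes as they then stand; what a row does not reach is not made up. A row lasts 1/10 s, in which the tool goes at most 50 mm and 8.59 degrees, less where a joint would pass 70% of its speed; a pose out of reach is approached as far as the arm can. A call with a gripper value outside its range is refused whole. "claw" is the finger opening in cm, from 0 to 8.54, set as the call begins (left out, the last holds). The fingers move at their own pace and stop on an object; the grip force is fixed at half the most. Time passes only in rows, so rows that do not move let the fingers close. It gives the time, the measured TCP pose, the force, the opening and the grip force at its end, in the units of the state.
- arm.read_state(): the state, without advancing time (a new reading comes with each control period).
- get_image(name): name is "scene" or "side" or "wrist"; returns a dict with "img" (384x512x3 uint8, red, green, blue), "fx", "fy", "cx", "cy" (pixels), "eye" and "orientation" of the camera in the world; the wrist camera has in their place "mount" (4x4, takes a point from camera to tool coordinates, whose origin is the TCP and whose axes are the flange's). Camera axes: x right, y down, z forward; pixel columns grow to the right and rows downward; lengths in mm; the calibration is good to about 2 mm. A picture is of the moment at which its call begins: read the wrist's pose just before it. There is no depth.
- arm.job_done(): hands the job in; it is judged then, once.
The state is a dict: "clock": time; "joints": joint angles; "joint_vel": joint speeds; "joint_efforts": joint torques, N m; "position": TCP position; "ee_rot": TCP orientation; "contact_force": force on the tool from outside, world axes, zero at the start; "wrist_torque": the same for the moment, N m; "gripper_width": finger opening in mm; "grasp_force": force on a finger pad.
Only numpy, scipy, OpenCV 4.12 (cv2) and the standard library are available. Lean on these libraries where they do the work, as an engineer would, in place of code of your own. Each camera call takes 0.05 s, during which the arm holds its last target. There are 200 camera calls.

### The job

The round maple plate in the shallow tray is freshly oiled, so the gripper must not touch it: take the spatula, dip its edge over the tray's low front lip and slide it under the plate with the grey bookend as a backstop (gently, pressing it with under 25 N) until the plate's rim is home against the blade's upright heel. Carry the plate so on the blade to the two-rail drying rack, lower it there flat and centred across both rails, and draw the blade out from under it. Then lay the spatula flat on the open countertop, let go, and leave the cup and the loose discs undisturbed.

Things in the scene. Friction and masses are not known exactly. Their poses are not given: they have to be found in the camera images.
- spatula: Spatula flat on the counter, 0.18 kg. Origin under the blade, below the grip bar's middle; +x to the front edge, z up. Steel blade 56 mm wide, 2 mm thick, x = -50 to +145 mm; an upright heel 18 mm high crosses it, front face at x = +49 mm. Dark wooden grip bar above: flat sides, 18 mm wide (y), x = -48 to +38 mm, 34 to 58 mm up, on posts at x = -35 and +25 mm. Mass centre near x = +34 mm.
- spatula_grip (a point): Middle of the grip bar of the spatula, 46 mm above its underside.
- spatula_edge (a point): Middle of the front edge of the blade, on its underside (x = +145 mm of the spatula).
- plate: Round flat light maple plate, small inlaid ring on top, 120 mm diameter, 10 mm thick, 0.07-0.14 kg, loose and slippery on the tray floor, short of the bookend. Origin: centre of its underside, z up. Underside chamfered: flat 104 mm across, the chamfer rises 5 mm over 8 mm to the upright rim. Against the spatula's heel its centre is 109 mm ahead of the spatula's origin.
- tray: Shallow fixed wooden tray. Origin on the counter plane; floor 6 mm above it. +x: from front lip to bookend. Front lip x = -110 to -100 mm, side lips |y| = 85 to 95 mm, 6 mm above the floor. At the far end a rigid grey bookend, 140 mm wide, 100 mm high (clamp 125), square to x; its face lies from x = +75 to +155 mm (not measured: feel or look). Low shelf, 75 mm high, from x = +163 to +268 mm.
- rack: Fixed wooden drying rack: two rails along x, 140 mm long (x = -70 to +70 mm), 18 mm wide, centred at y = -50 and +50 mm, tops 42 mm above the counter; 82 mm free between them, open above and at the -x end, with only a cross bar 8 mm high at x = +52 to +70 mm. Origin on the counter, at the middle.
- cup: Bystander: clear plastic cup, upright, 72 mm wide at the rim, 90 mm high. Origin at the centre of its underside.
- disc_a: Bystander: loose wooden crokinole disc, 32 mm diameter, 10 mm thick. Origin at the centre of its underside.
- disc_b: Bystander: loose wooden crokinole disc, 32 mm diameter, 10 mm thick. Origin at the centre of its underside.
Mind the look-alikes: they are no part of the job. Of the things shaped like the spatula, the bare steel one is meant.

How it is judged:
By the outcome, as a careful person would: the job done as asked, in the order asked, and still so for the second after the job is handed in, with the robot touching nothing.
It also fails if it takes over 72 s, if anything falls off the work surface, if the arm or the gripper's body presses on something with over 40 N, if the wrist force passes 120 N, or if a joint passes its speed limit or range.

## Working session

There is one attempt and no reset: what is moved stays moved. The work goes in short steps, Python scripts to look and compute and a tool call to move; the robot and the scene stay as the last step left them, time stands still between calls to the robot, and variables do not carry over. Pictures are saved under pics/ and viewed, at most 10 in all, crops included, and the job is handed in when it is done.

Besides the shell and the picture viewer there is one more tool, called after ">>>" as a command line: name --argument value ..., lists and objects as JSON in quotes. drive_tool: Moves the arm, as the interface text tells. Its arguments: {"type":"object","properties":{"deltas":{"type":"array"},"claw":{"type":"number"}},"required":["deltas"]}

```bash
mkdir -p pics; ls
python3 - <<'E'
from bench import arm,get_image
import cv2,numpy as np
s=arm.read_state();print({k:np.round(v,3).tolist() for k,v in s.items()})
ims=[]
for n in("scene","side"):
    d=get_image(n);cv2.imwrite(f"pics/{n}0.png",d["img"][:,:,::-1]);np.save(f"pics/{n}0.npy",d,allow_pickle=True)
    print(n,{k:np.round(d[k],4).tolist() for k in d if k!="img"})
    cv2.imwrite(f"pics/{n}0v.png",cv2.resize(d["img"][:,:,::-1],(768,576),interpolation=cv2.INTER_CUBIC))
E
```

```text
pics
{'clock': 0.0, 'joints': [1.476, 0.386, 0.007, -0.001, -1.194, -0.259], 'joint_vel': [0.0, -0.0, 0.0, 0.001, 0.0, -0.002], 'joint_efforts': [0.0, -39.229, 18.84, 4.186, -0.005, 0.0], 'position': [216.294, 585.738, 230.202], 'ee_rot': [0.984, -0.176, -0.0, 0.001], 'contact_force': [0.189, 0.116, 0.117], 'wrist_torque': [-0.013, -0.031, 0.015], 'grasp_force': 0.0, 'gripper_width': 85.335}
scene {'fx': 492.5906, 'fy': 492.5906, 'cx': 247.8896, 'cy': 186.8392, 'eye': [1259.0422, -49.4606, 1247.1145], 'orientation': [0.6855, 0.673, -0.1921, -0.2005]}
side {'fx': 371.7873, 'fy': 371.7873, 'cx': 257.2863, 'cy': 192.0896, 'eye': [283.7997, -638.4845, 780.0913], 'orientation': [0.9218, -0.1682, 0.068, -0.3426]}
```

View pics/scene0v.png

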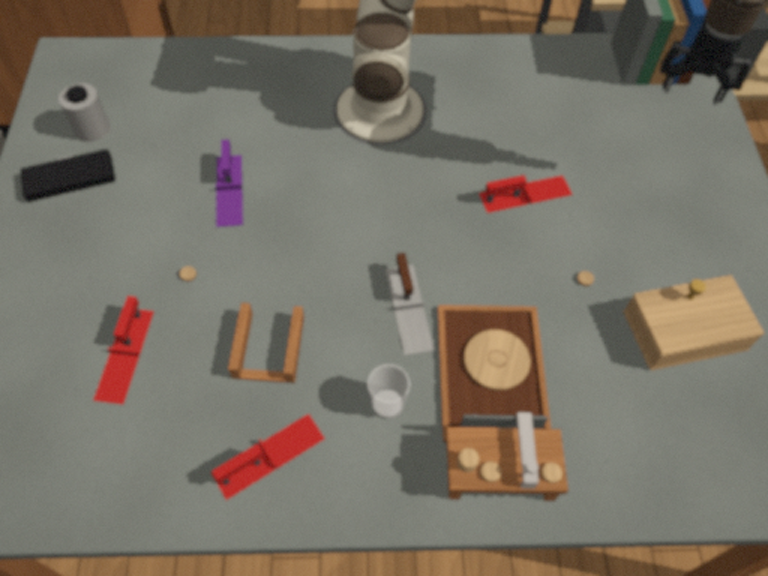

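View pics/side0v.png

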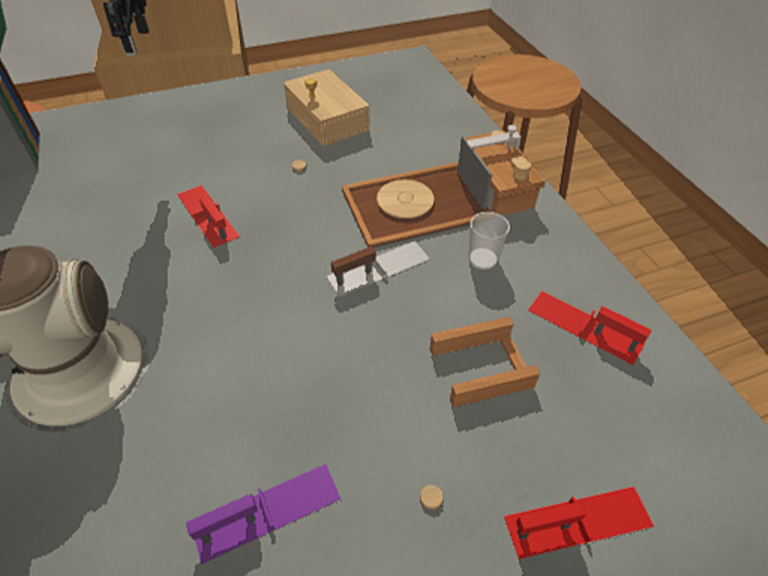

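The scene view (768x576) shows the bare steel spatula at (410,300), its blade pointing along +x. The plate is at (497,358) in the tray, with the bookend at (505,420). The rack is at (267,345) with its cross bar at the +x end, the cup at (388,390), and the loose discs at (188,274) and (585,278). The side view agrees.

```bash
cat > h.py <<'E'
import numpy as np,cv2
from scipy.spatial.transform import Rotation as R
def cast(d,uv,z,pose=None):
    uv=np.atleast_2d(np.asarray(uv,float))
    if pose is None: o=np.array(d["eye"],float);M=R.from_quat(d["orientation"]).as_matrix()
    else:
        m=np.array(d["mount"]);Rt=R.from_quat(pose[1]).as_matrix();o=Rt@m[:3,3]+pose[0];M=Rt@m[:3,:3]
    r=np.c_[(uv[:,0]-d["cx"])/d["fx"],(uv[:,1]-d["cy"])/d["fy"],np.ones(len(uv))]@M.T
    return o+r*((z-o[2])/r[:,2])[:,None]
def blobs(mask,amin=30):
    n,l,s,c=cv2.connectedComponentsWithStats(mask.astype(np.uint8))
    return [(l==i,s[i],c[i]) for i in range(1,n) if s[i][4]>=amin]
def rect(d,m,z,pose=None):
    c=max(cv2.findContours(m.astype(np.uint8),cv2.RETR_EXTERNAL,cv2.CHAIN_APPROX_NONE)[0],key=len)[:,0]
    p=cast(d,c,z,pose)[:,:2].astype(np.float32)
    return cv2.minAreaRect(p),p
E
python3 - <<'E'
from h import *
for n,box in(("scene",None),("side",None)):
    d=np.load(f"pics/{n}0.npy",allow_pickle=True).item();im=d["img"];hsv=cv2.cvtColor(im,cv2.COLOR_RGB2HSV);H,S,V=cv2.split(hsv)
    print(n)
    pts=dict(scene=[(408,275),(412,320),(480,345),(450,400),(245,330),(188,274),(500,419),(520,470)],side=[(352,265),(405,262),(420,205),(455,230),(470,340),(432,495),(475,170),(350,145)])[n]
    for p in pts:
        q=(int(p[0]/1.5),int(p[1]/1.5));print(p,im[q[1],q[0]],hsv[q[1],q[0]])
    for name,m,z in(("steel",(S<28)&(V>140),2),("maple",(S>60)&(S<135)&(V>150)&(H<25),16),("brown",(H<20)&(S>130)&(V>40),42),("darkgrip",(H<14)&(S>90)&(V<110)&(V>20),58)):
        for b,s,c in blobs(m,60):
            (cc,wh,a),p=rect(d,b,z)
            if 250<cc[0]<900 and max(wh)<400: print(name,s.tolist(),"c",np.round(cc),"wh",np.round(wh),round(a,1))
E
```

```text
scene
(408, 275) [110  80  67] [  9 100 110]
(412, 320) [167 163 156] [ 19  17 167]
(480, 345) [193 160 116] [ 17 102 193]
(450, 400) [109  68  41] [ 12 159 109]
(245, 330) [158 108  67] [ 14 147 158]
(188, 274) [181 152 109] [ 18 101 181]
(500, 419) [82 81 77] [24 16 82]
(520, 470) [168 117  76] [ 13 140 168]
steel [262, 176, 20, 28, 153] c [484.  39.] wh [92. 57.] 6.6
steel [260, 183, 8, 14, 77] c [484.  22.] wh [47. 18.] 9.7
steel [263, 205, 26, 32, 606] c [588.  52.] wh [97. 59.] 9.0
steel [244, 242, 31, 36, 610] c [707.   4.] wh [105.  79.] 13.8
steel [345, 276, 13, 47, 336] c [824. 238.] wh [ 25. 125.] 87.2
maple [120, 177, 11, 9, 79] c [ 456. -390.] wh [31. 28.] 89.1
maple [386, 181, 10, 9, 72] c [482. 398.] wh [27. 29.] 79.8
maple [423, 183, 86, 54, 2795] c [565. 599.] wh [143. 211.] 11.7
maple [448, 189, 11, 8, 61] c [512. 580.] wh [31. 24.] 89.1
maple [292, 203, 71, 50, 191] c [576. 229.] wh [238. 119.] 50.1
maple [310, 220, 44, 39, 1356] c [656. 203.] wh [120. 117.] 89.0
maple [362, 294, 16, 31, 211] c [855. 277.] wh [37. 79.] 84.6
maple [306, 298, 15, 17, 174] c [844. 134
[... 1428 characters left out ...]
2504] c [616. 137.] wh [220. 338.] 87.9
brown [118, 124, 42, 41, 732] c [258. 259.] wh [ 57. 185.] 13.2
brown [352, 194, 82, 49, 1566] c [ 812. -227.] wh [ 85. 185.] 32.6
brown [287, 212, 72, 59, 1669] c [ 609. -235.] wh [134. 148.] 84.5
brown [336, 325, 100, 48, 2678] c [ 610. -500.] wh [ 58. 186.] 81.6
darkgrip [267, 111, 38, 8, 81] c [712. 209.] wh [ 12. 124.] 88.0
darkgrip [305, 116, 21, 28, 136] c [766. 119.] wh [127.  41.] 74.8
darkgrip [327, 121, 28, 20, 102] c [834.  81.] wh [89. 82.] 62.1
darkgrip [252, 135, 38, 15, 140] c [622. 105.] wh [ 55. 111.] 76.8
darkgrip [244, 148, 69, 17, 99] c [619.  46.] wh [ 14. 202.] 85.2
darkgrip [221, 168, 29, 16, 162] c [482.  17.] wh [31. 83.] 89.0
```

>>> drive_tool --deltas '[[[4,2.8,-0.7],[0,0,0]],[[4,2.8,-0.7],[0,0,0]],[[4,2.8,-0.7],[0,0,0]],[[4,2.8,-0.7],[0,0,0]],[[4,2.8,-0.7],[0,0,0]],[[4,2.8,-0.7],[0,0,0]],[[4,2.8,-0.7],[0,0,0]],[[4,2.8,-0.7],[0,0,0]],[[4,2.8,-0.7],[0,0,0]],[[4,2.8,-0.7],[0,0,0]],[[4,2.8,-0.7],[0,0,0]],[[4,2.8,-0.7],[0,0,0]]]'

```text
clock: 1.3
position: [550.9, 102.9, 315.3]
ee_rot: [0.984, -0.176, -0.0, 0.0]
contact_force: [0.7, 1.2, 0.6]
gripper_width: 85.3
grasp_force: 0.0
```

>>> drive_tool --deltas '[[[0,0,0],[0,0,-6]],[[0,0,0],[0,0,-6]],[[0,0,0],[0,0,-6]],[[0,0,0],[0,0,-6]],[[0,0,0],[0,0,-4.5]],[[0,0,0],[0,0,0]],[[0,0,0],[0,0,0]]]'

```text
clock: 2.0
position: [550.2, 104.8, 315.0]
ee_rot: [0.997, 0.071, -0.0, 0.0]
contact_force: [0.5, 0.7, 0.6]
gripper_width: 85.4
grasp_force: 0.0
```

```bash
cat >> h.py <<'E'
def snap(name,n="wrist"):
    from bench import arm,get_image
    s=arm.read_state();d=get_image(n);d["pose"]=(s["position"],s["ee_rot"])
    np.save(f"pics/{name}.npy",d,allow_pickle=True)
    cv2.imwrite(f"pics/{name}.png",cv2.resize(d["img"][:,:,::-1],(768,576),interpolation=cv2.INTER_CUBIC))
    return s,d
E
python3 -c "
from h import *
s,d=snap('w1');print(s['clock'],np.round(s['position'],1),np.round(s['ee_rot'],4),np.round(s['joints'],2),np.round(d['mount'],3).tolist(),d['fx'])"
```

```text
2.0 [550.2 104.8 315. ] [ 9.975e-01  7.090e-02 -4.000e-04  1.000e-04] [ 0.48  0.23 -0.01 -0.   -1.34  1.24] [[-0.001, -0.965, -0.264, 66.573], [1.0, -0.001, -0.0, -0.015], [0.0, -0.264, 0.965, -142.444], [0.0, 0.0, 0.0, 1.0]] 308.511486855598
```

View pics/w1.png

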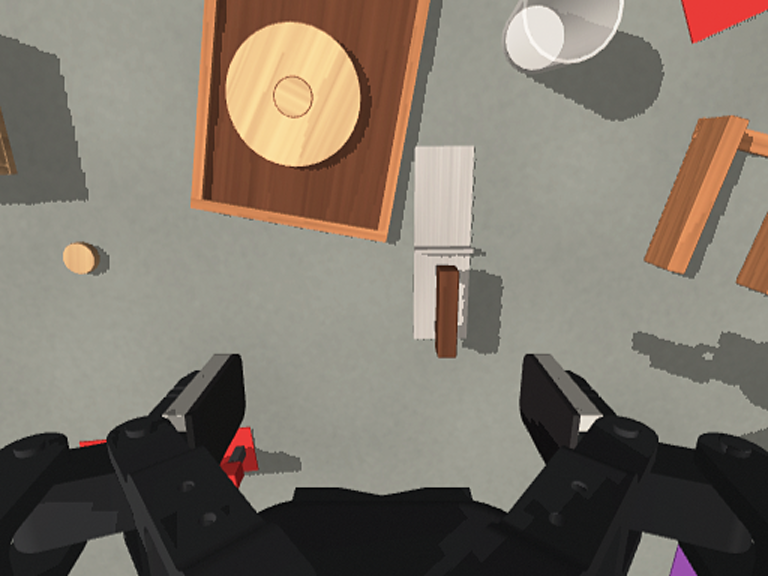

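The wrist view shows the blade at (444,200)–(444,340), the grip bar at (447,310) and the plate at (293,94). The tray's front corners are at (193,203) and (388,240), and the cup is top right at (565,40).

Run:
```python
from h import *
d=np.load("pics/w1.npy",allow_pickle=True).item();P=d["pose"];im=d["img"];H,S,V=cv2.split(cv2.cvtColor(im,cv2.COLOR_RGB2HSV))
win=np.zeros(S.shape,bool);win[:,:330]=1;win[240:]=0
for name,m,z in(("steel",(S<25)&(V>175),2),("maple",(S>60)&(S<125)&(V>170)&(H<25),16),("grip",(H<14)&(S>110)&(V<120),58)):
    for b,s,c in blobs(m&win,150):
        (cc,wh,a),p=rect(d,b,z,P);print(name,s.tolist(),np.round(cc,1),np.round(wh,1),round(a,1),"minc",np.round(cv2.minEnclosingCircle(p)[0],1))
# floor of tray (dark brown): edges via line fits
fl=(H<16)&(S>120)&(V<125)
for b,s,c in blobs(fl&win,500):print("floor",s.tolist())
v,u0=np.array([(v,np.nonzero(fl[v,:290]&(np.arange(290)>100))[0][[0,-1]]) for v in range(10,125,5)],dtype=object).T
L=cast(d,[(u[0],w) for w,u in zip(v,u0)],6,P);Rr=cast(d,[(u[1],w) for w,u in zip(v,u0)],6,P)
for n,q in(("L",L),("R",Rr)):
    f=np.polyfit(q[:,0],q[:,1],1);print(n,np.round(f,4),"ang",np.degrees(np.arctan(f[0])),np.round(np.polyval(f,[560,700]),1), np.abs(q[:,1]-np.polyval(f,q[:,0])).max())
print("tray corners z12",np.round(cast(d,[(193/1.5,202/1.5),(388/1.5,235/1.5)],12,P),1).tolist(),"z0",np.round(cast(d,[(191/1.5,209/1.5),(387/1.5,243/1.5)],0,P),1).tolist())
print("rail near end top z42",np.round(cast(d,[(645/1.5,262/1.5),(683/1.5,274/1.5),(748/1.5,117/1.5)],42,P),1).tolist())
print("cup base",np.round(cast(d,(535/1.5,37/1.5),0,P),1))
```

```text
steel [276, 97, 40, 54, 825] [596.2  51.9] [75.7 55.1] 7.3 minc [598.3  52.4]
maple [151, 15, 89, 96, 6695] [655.1 200.3] [118.4 118.2] 8.1 minc [655.1 200. ]
maple [42, 162, 21, 21, 342] [478.9 393.8] [28.9 30.3] 87.7 minc [478.7 393.9]
grip [135, 0, 64, 134, 1599] [640.1 227.8] [ 61.7 163.5] 88.0 minc [640.4 227.6]
grip [149, 0, 113, 150, 3615] [645.2 181.6] [118.  175.7] 87.9 minc [645.5 182.8]
grip [234, 0, 39, 153, 784] [643.5 112.2] [ 22.3 177.9] 84.0 minc [644.1 118.3]
grip [290, 177, 16, 61, 746] [488.4  37. ] [86.7 19.6] 8.8 minc [488.5  36.6]
floor [135, 0, 139, 153, 9980]
floor [290, 177, 16, 61, 831]
L [-3.430000e-02  2.987392e+02] ang -1.9619654956669514 [279.6 274.8] 0.671968309570957
R [-3.580000e-02  1.299301e+02] ang -2.0500910868835676 [109.9 104.9] 3.3390035971806213
tray corners z12 [[548.5, 286.2, 12.0], [543.2, 97.8, 12.0]] z0 [[539.6, 292.6, 0.0], [533.1, 97.1, 0.0]]
rail near end top z42 [[556.6, -138.7, 42.0], [550.5, -176.9, 42.0], [690.8, -188.7, 42.0]]
cup base [[736.5  -7.2   0. ]]
```

>>> drive_tool --deltas '[[[-0.85,0.72,2.5],[0,0,0]],[[-0.85,0.72,2.5],[0,0,0]],[[-0.85,0.72,2.5],[0,0,0]],[[-0.85,0.72,2.5],[0,0,0]],[[-0.85,0.72,2.5],[0,0,0]],[[-0.85,0.72,2.5],[0,0,0]],[[-0.85,0.72,2.5],[0,0,0]],[[-0.85,0.72,2.5],[0,0,0]],[[0,0,2],[0,0,0]],[[0,0,2],[0,0,0]],[[0,0,0],[0,0,0]],[[0,0,0],[0,0,0]]]'

```text
clock: 3.25
position: [491.7, 38.1, 75.6]
ee_rot: [0.997, 0.072, 0.0, 0.0]
contact_force: [-1.0, -0.2, 0.1]
gripper_width: 85.7
grasp_force: 0.0
```

```bash
python3 - <<'E'
from h import *
s,d=snap('w2');P=d["pose"];print(s['clock'],np.round(s['position'],1),np.round(s['ee_rot'],4))
H,S,V=cv2.split(cv2.cvtColor(d["img"],cv2.COLOR_RGB2HSV))
for b,q,c in blobs((H<14)&(S>110)&(V<120),300):
    (cc,wh,a),p=rect(d,b,58,P);print("grip",q.tolist(),np.round(cc,1),np.round(wh,1),round(a,1))
e=np.load("pics/side0.npy",allow_pickle=True).item();g=np.load("pics/scene0.npy",allow_pickle=True).item()
print("bookend side near bottom",cast(e,(493/1.5,207/1.5),6),"top far/near",cast(e,[(460/1.5,138/1.5),(493/1.5,170/1.5)],106))
print("scene top",cast(g,[(464/1.5,415/1.5),(547/1.5,417/1.5)],106))
E
python3 -c "
import cv2
a=cv2.imread('pics/side0.png')[75:185,210:390];b=cv2.imread('pics/scene0.png')[260:340,280:400]
a=cv2.resize(a,None,fx=3,fy=3,interpolation=2);b=cv2.resize(b,(540,360),interpolation=2)
import numpy as np;cv2.imwrite('pics/be.png',np.vstack([a[:330],b[:270]])[:600])"
```

```text
3.25 [491.7  38.1  75.6] [9.974e-01 7.170e-02 0.000e+00 2.000e-04]
grip [0, 0, 91, 92, 2669] [569.7 147. ] [40.  41.5] 8.2
grip [105, 0, 27, 99, 421] [572.6 114.6] [ 5.8 45.7] 79.1
grip [173, 0, 17, 125, 484] [570.4  85.8] [ 1.8 57.2] 87.9
grip [242, 159, 33, 144, 3823] [487.5  35.3] [86.7 17.2] 9.1
bookend side near bottom [[822.22655114 117.22955168   6.        ]] top far/near [[791.39986142 237.7890609  106.        ]
 [804.89828496 117.52179302 106.        ]]
scene top [[802.98596274 118.35720071 106.        ]
 [808.86610333 254.09312803 106.        ]]
```

View pics/be.png

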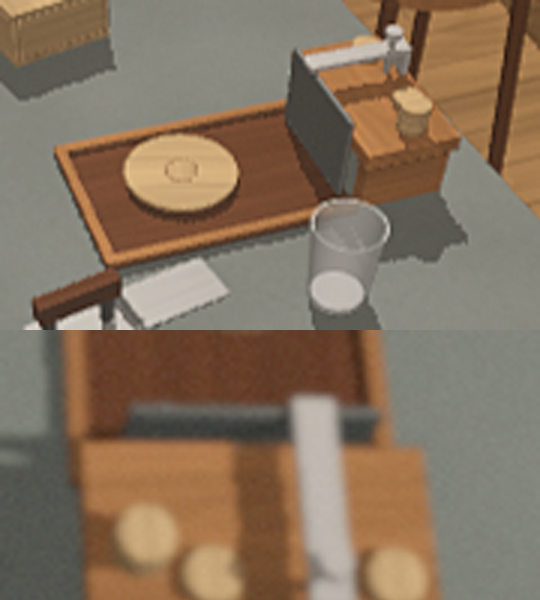

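The crop shows the bookend's front face standing far back, with its top edge at row ~405. That casts to x ≈ 800 in the world. Now I grasp the spatula.

>>> drive_tool --deltas '[[[0,0.15,1.5],[0,0,-0.5]],[[0,0,1.5],[0,0,0]],[[0,0,1.2],[0,0,0]],[[0,0,0.6],[0,0,0]],[[0,0,0],[0,0,0]],[[0,0,0],[0,0,0]]]'

```text
clock: 3.9
position: [492.3, 36.8, 28.2]
ee_rot: [0.997, 0.076, 0.001, -0.0]
contact_force: [-0.2, 0.4, 0.1]
gripper_width: 85.6
grasp_force: 0.0
```

>>> drive_tool --deltas '[[[0,0,0],[0,0,0]],[[0,0,0],[0,0,0]],[[0,0,0],[0,0,0]],[[0,0,0],[0,0,0]],[[0,0,0],[0,0,0]],[[0,0,0],[0,0,0]],[[0,0,0],[0,0,0]],[[0,0,0],[0,0,0]],[[0,0,0],[0,0,0]],[[0,0,0],[0,0,0]]]' --claw 1.0

```text
clock: 4.9
position: [491.6, 36.5, 27.5]
ee_rot: [0.997, 0.076, 0.0, 0.0]
contact_force: [-1.1, -1.1, 3.7]
gripper_width: 17.0
grasp_force: 59.6
```

>>> drive_tool --deltas '[[[0,0,-2.5],[0,0,0]],[[0,0,-2.5],[0,0,0]],[[0,0,-2.5],[0,0,0]],[[-0.135,-1.94,-0.28],[0,0,0]],[[-0.135,-1.94,-0.28],[0,0,0]],[[-0.135,-1.94,-0.28],[0,0,0]],[[-0.135,-1.94,-0.28],[0,0,0]],[[-0.135,-1.94,-0.28],[0,0,0]],[[-0.135,-1.94,-0.28],[0,0,0]],[[-0.135,-1.94,-0.28],[0,0,0]],[[-0.135,-1.94,-0.28],[0,0,0]],[[-0.135,-1.94,-0.28],[0,0,0]]]'

```text
clock: 6.1
position: [452.1, 207.7, 126.6]
ee_rot: [0.997, 0.076, -0.001, 0.0]
contact_force: [0.7, 0.6, -2.2]
gripper_width: 17.1
grasp_force: 59.0
```

>>> drive_tool --deltas '[[[0,0,0],[0,0,2.68]],[[0,0,0],[0,0,2.68]],[[0,0,0],[0,0,2.68]],[[0,0,0],[0,0,2.68]],[[0,0,0],[0,-3,0]],[[0,0,0],[0,-3,0]],[[0,0,0],[0,-3,0]],[[0,0,0],[0,-3,0]],[[0,0,0],[0,-3,0]],[[0,0,0],[0,0,0]],[[0,0,0],[0,0,0]],[[0,0,0],[0,0,0]]]'

```text
clock: 7.3
position: [452.4, 207.1, 127.2]
ee_rot: [0.991, -0.017, -0.131, -0.002]
contact_force: [0.6, 0.3, -0.9]
gripper_width: 16.9
grasp_force: 59.1
```

Run:
```python
from h import *
s,d=snap('w3');print(s['clock'],np.round(s['position'],1),np.round(R.from_quat(s['ee_rot']).as_matrix(),3).tolist(),np.round(s['contact_force'],1),np.round(s['joints'],2))
```

```text
7.3 [452.4 207.1 127.2] [[0.965, -0.035, -0.259], [-0.034, -0.999, 0.008], [-0.259, 0.0, -0.966]] [ 0.6  0.3 -0.9] [ 0.65  0.4  -0.22 -0.18 -1.17  0.97]
```

View pics/w3.png

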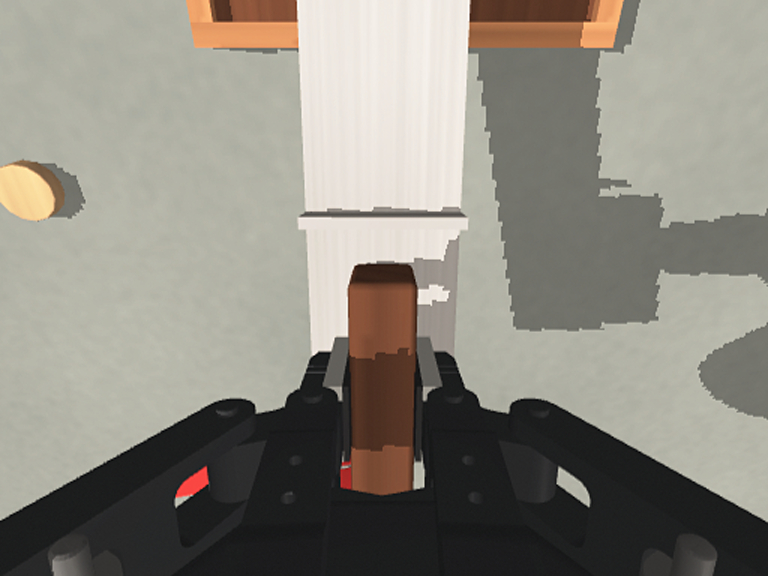

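The view shows the spatula square in the grip, with the heel at row ~215 and the bar's front at row ~265. The tray's front lip is level at row 47, so the yaw matches the tray.

Run:
```python
from h import *
d=np.load("pics/w3.npy",allow_pickle=True).item();I=(np.zeros(3),[0,0,0,1])
for n,uv,z in(("heel top back/front",[(383,228),(383,214)],9.5),("bar front top",[(384,266)],-30.5),("heel ends",[(299,222),(467,222)],9.5),("blade edges z25.5",[(303,150),(467,150)],25.5)):
    print(n,np.round(cast(d,np.array(uv)/1.5,z,I),1).tolist())
P=d["pose"];print("lip outer",np.round(cast(d,np.array([(193,47),(613,47)])/1.5,0,P),1).tolist(),np.round(cast(d,np.array([(195,24),(613,24)])/1.5,12,P),1).tolist())
```

```text
heel top back/front [[43.6, 0.4, 9.5], [48.2, 0.4, 9.5]]
bar front top [[40.2, 0.5, -30.5]]
heel ends [[45.6, -27.2, 9.5], [45.6, 28.0, 9.5]]
blade edges z25.5 [[68.6, -27.5, 25.5], [68.5, 29.7, 25.5]]
lip outer [[542.2, 294.1, 0.0], [535.1, 93.7, 0.0]] [[551.8, 286.6, 12.0], [545.2, 101.0, 12.0]]
```

>>> drive_tool --deltas '[[[0.26,0,0.966],[0,0,0]],[[0.26,0,0.966],[0,0,0]],[[0.26,0,0.966],[0,0,0]],[[0.26,0,0.966],[0,0,0]],[[0.26,0,0.966],[0,0,0]],[[0.078,0,0.29],[0,0,0]],[[0,0,0],[0,0,0]],[[0,0,0],[0,0,0]],[[0,0,0],[0,0,0]]]'

```text
clock: 8.25
position: [453.5, 207.5, 74.9]
ee_rot: [0.991, -0.017, -0.13, -0.003]
contact_force: [0.4, -0.1, -1.8]
gripper_width: 17.0
grasp_force: 59.0
```

>>> drive_tool --deltas '[[[0.026,0,0.097],[0,0,0]],[[0,0,0],[0,0,0]],[[0.026,0,0.097],[0,0,0]],[[0,0,0],[0,0,0]],[[0,0,0],[0,0,0]]]'

```text
clock: 8.75
position: [453.1, 207.3, 72.5]
ee_rot: [0.991, -0.017, -0.131, -0.002]
contact_force: [0.7, 0.1, -2.2]
gripper_width: 17.0
grasp_force: 59.0
```

>>> drive_tool --deltas '[[[0.026,0,0.097],[0,0,0]],[[0,0,0],[0,0,0]],[[0.013,0,0.048],[0,0,0]],[[0,0,0],[0,0,0]],[[0,0,0],[0,0,0]]]'

```text
clock: 9.25
position: [453.1, 207.3, 71.0]
ee_rot: [0.991, -0.017, -0.131, -0.002]
contact_force: [-1.1, 1.5, -1.7]
gripper_width: 17.5
grasp_force: 59.0
```

>>> drive_tool --deltas '[[[0.013,0,0.048],[0,0,0]],[[0,0,0],[0,0,0]],[[0,0,0],[0,0,0]]]'

```text
clock: 9.55
position: [453.1, 207.3, 70.5]
ee_rot: [0.991, -0.017, -0.131, -0.002]
contact_force: [-0.5, 0.6, -1.4]
gripper_width: 17.1
grasp_force: 59.0
```

>>> drive_tool --deltas '[[[0.013,0,0.048],[0,0,0]],[[0,0,0],[0,0,0]],[[0,0,0],[0,0,0]]]'

```text
clock: 9.85
position: [453.1, 207.3, 70.0]
ee_rot: [0.991, -0.017, -0.131, -0.002]
contact_force: [0.1, -0.2, -2.2]
gripper_width: 17.2
grasp_force: 59.0
```

>>> drive_tool --deltas '[[[0.013,0,0.048],[0,0,0]],[[0,0,0],[0,0,0]],[[0,0,0],[0,0,0]]]'

```text
clock: 10.15
position: [453.2, 207.3, 69.6]
ee_rot: [0.991, -0.017, -0.13, -0.002]
contact_force: [-0.2, 0.0, -0.9]
gripper_width: 17.0
grasp_force: 59.1
```

>>> drive_tool --deltas '[[[0.013,0,0.048],[0,0,0]],[[0,0,0],[0,0,0]],[[0,0,0],[0,0,0]]]'

```text
clock: 10.45
position: [453.2, 207.4, 69.2]
ee_rot: [0.991, -0.017, -0.13, -0.002]
contact_force: [-0.3, 0.1, 0.6]
gripper_width: 17.1
grasp_force: 59.3
```

>>> drive_tool --deltas '[[[0.013,0,0.048],[0,0,0]],[[0,0,0],[0,0,0]],[[0,0,0],[0,0,0]]]'

```text
clock: 10.75
position: [453.2, 207.4, 68.8]
ee_rot: [0.991, -0.017, -0.13, -0.002]
contact_force: [-1.2, 0.9, 3.2]
gripper_width: 17.5
grasp_force: 59.6
```

```bash
cat > traj.py <<'E'
from h import *
EX=[586,592,612,640,680,776];EA=[15,15,9,6.5,4.5,3.5]
def tcp(E,a,z=6.0): a=np.radians(a);return np.array([E-145*np.cos(a)+27.1*np.sin(a), z+145*np.sin(a)+27.1*np.cos(a)])
Es=np.r_[np.arange(586,701,4.)]
prev=tcp(586,15,5.5);pa=15
for E in Es[1:]:
    a=np.interp(E,EX,EA);p=tcp(E,a,6.0);d=p-prev;t=np.radians(pa)
    print(E,"[[%.2f,0,%.2f],[0,%.2f,0]],"%((d[0]*np.cos(t)-d[1]*np.sin(t))/10,(-d[0]*np.sin(t)-d[1]*np.cos(t))/10,pa-a),np.round(p,1));prev=p;pa=a
E
python3 traj.py
```

```text
590.0 [[0.37,0,-0.15],[0,0.00,0]], [457.   69.7]
594.0 [[0.36,0,0.05],[0,0.60,0]], [460.3  68.3]
598.0 [[0.33,0,0.20],[0,1.20,0]], [463.   65.5]
602.0 [[0.34,0,0.21],[0,1.20,0]], [465.8  62.7]
606.0 [[0.34,0,0.22],[0,1.20,0]], [468.6  59.8]
610.0 [[0.34,0,0.23],[0,1.20,0]], [471.6  56.9]
614.0 [[0.36,0,0.13],[0,0.78,0]], [474.9  55. ]
618.0 [[0.38,0,0.03],[0,0.36,0]], [478.6  54.1]
622.0 [[0.38,0,0.03],[0,0.36,0]], [482.3  53.3]
626.0 [[0.38,0,0.03],[0,0.36,0]], [486.   52.4]
630.0 [[0.38,0,0.04],[0,0.36,0]], [489.7  51.5]
634.0 [[0.38,0,0.04],[0,0.36,0]], [493.4  50.7]
638.0 [[0.38,0,0.04],[0,0.36,0]], [497.1  49.8]
642.0 [[0.38,0,0.02],[0,0.28,0]], [500.9  49.1]
646.0 [[0.39,0,0.01],[0,0.20,0]], [504.8  48.6]
650.0 [[0.39,0,0.01],[0,0.20,0]], [508.6  48.1]
654.0 [[0.39,0,0.01],[0,0.20,0]], [512.5  47.6]
658.0 [[0.39,0,0.01],[0,0.20,0]], [516.3  47.1]
662.0 [[0.39,0,0.01],[0,0.20,0]], [520.2  46.6]
666.0 [[0.39,0,0.01],[0,0.20,0]], [524.1  46.1]
670.0 [[0.39,0,0.01],[0,0.20,0]], [527.9  45.6]
674.0 [[0.39,0,0.02],[0,0.20,0]], [531.8  45.1]
678.0 [[0.39,0,0.02],[0,0.20,0]], [535.6  44.6]
682.0 [[0.39,0,-0.00],[0,0.12,0]], [539.6  44.3]
686.0 [[0.40,0,-0.02],[0,0.04,0]], [543.5  44.2]
690.0 [[0.40,0,-0.02],[0,0.04,0]], [547.5  44.1]
694.0 [[0.40,0,-0.02],[0,0.04,0]], [551.5  44. ]
698.0 [[0.40,0,-0.02],[0,0.04,0]], [555.4  43.9]
```

>>> drive_tool --deltas '[[[0.37,0,-0.15],[0,0,0]],[[0.36,0,0.05],[0,0.6,0]],[[0.33,0,0.2],[0,1.2,0]],[[0.34,0,0.21],[0,1.2,0]],[[0.34,0,0.22],[0,1.2,0]],[[0.34,0,0.23],[0,1.2,0]],[[0.36,0,0.13],[0,0.78,0]],[[0,0,0],[0,0,0]]]'

```text
clock: 11.55
position: [475.2, 206.5, 54.2]
ee_rot: [0.997, -0.017, -0.076, -0.001]
contact_force: [-1.3, -0.9, 2.5]
gripper_width: 16.8
grasp_force: 59.5
```

>>> drive_tool --deltas '[[[0.38,0,0.03],[0,0.36,0]],[[0.38,0,0.03],[0,0.36,0]],[[0.38,0,0.03],[0,0.36,0]],[[0.38,0,0.04],[0,0.36,0]],[[0.38,0,0.04],[0,0.36,0]],[[0.38,0,0.04],[0,0.36,0]],[[0.38,0,0.02],[0,0.28,0]],[[0,0,0],[0,0,0]]]'

```text
clock: 12.35
position: [501.8, 205.7, 48.4]
ee_rot: [0.998, -0.017, -0.055, -0.001]
contact_force: [0.6, -0.3, 0.8]
gripper_width: 17.0
grasp_force: 59.4
```

>>> drive_tool --deltas '[[[0.39,0,-0.02],[0,0.2,0]],[[0.39,0,0.01],[0,0.2,0]],[[0.39,0,0.01],[0,0.2,0]],[[0.39,0,0.01],[0,0.2,0]],[[0.39,0,0.01],[0,0.2,0]],[[0.39,0,0.01],[0,0.2,0]],[[0,0,0],[0,0,0]]]'

```text
clock: 13.05
position: [525.1, 204.9, 45.7]
ee_rot: [0.999, -0.017, -0.045, -0.001]
contact_force: [0.3, -0.1, -0.0]
gripper_width: 17.0
grasp_force: 59.3
```

Run:
```python
from h import *
s,d=snap('w4');P=d["pose"];print(np.round(s['position'],1))
H,S,V=cv2.split(cv2.cvtColor(d["img"],cv2.COLOR_RGB2HSV))
for b,q,c in blobs((S>60)&(S<125)&(V>150)&(H<25),300):
    (cc,wh,a),p=rect(d,b,16,P);print(q.tolist(),np.round(cc,1),np.round(wh,1),np.round(cv2.minEnclosingCircle(p)[0],1))
```

```text
[525.1 204.9  45.7]
```

View pics/w4.png

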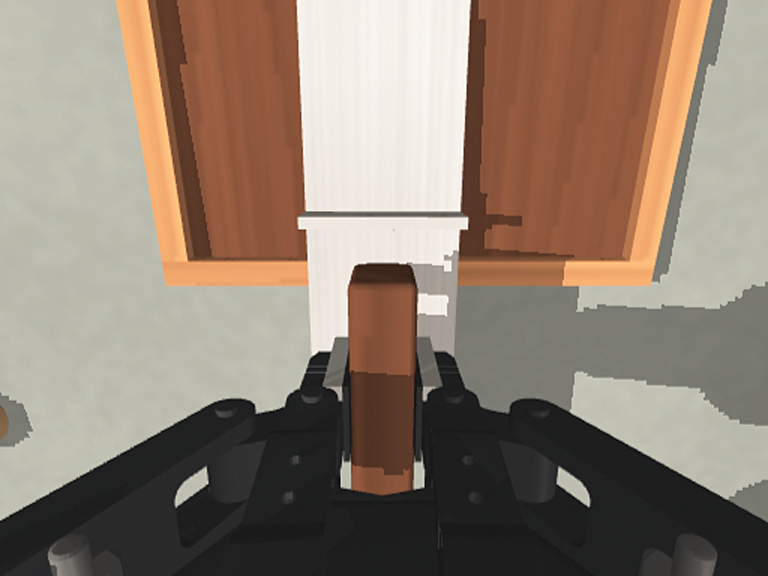

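The plate is out of this view, pushed ahead of the blade. The blade lies level over the lip with its heel at row 215.

>>> drive_tool --deltas '[[[0.39,0,0.01],[0,0.2,0]],[[0.39,0,0.02],[0,0.2,0]],[[0.39,0,0.02],[0,0.2,0]],[[0,0,0],[0,0,0]]]'

```text
clock: 13.5
position: [536.6, 204.5, 44.2]
ee_rot: [0.999, -0.017, -0.039, -0.001]
contact_force: [0.5, -0.3, -0.5]
gripper_width: 17.0
grasp_force: 59.3
```

```bash
cat > plate.py <<'E'
from h import *
import sys
for n in("side","scene"):
    s,d=snap(n+sys.argv[1],n)
    H,S,V=cv2.split(cv2.cvtColor(d["img"],cv2.COLOR_RGB2HSV))
    for b,q,c in blobs((S>60)&(S<135)&(V>130)&(H<25),200):
        for z in(16,18):
            (cc,wh,a),p=rect(d,b,z)
            if 600<cc[0]<800 and 100<cc[1]<260: print(n,z,q.tolist(),np.round(cc,1),np.round(wh,1),np.round(p[:,0].max(),1))
E
python3 plate.py 5
```

```text
side 16 [273, 114, 38, 25, 749] [731.5 202.7] [120.8 119.8] 791.7
side 18 [273, 114, 38, 25, 749] [730.3 200.5] [120.5 119.4] 790.3
scene 16 [312, 245, 47, 33, 1279] [722.5 203.9] [123.7  93.4] 769.5
scene 18 [312, 245, 47, 33, 1279] [723.4 203.5] [123.5  93.3] 770.3
```

>>> drive_tool --deltas '[[[0.39,0,0],[0,0.12,0]],[[0.4,0,-0.02],[0,0,0]],[[0.3,0,-0.02],[0,0,0]],[[0,0,0],[0,0,0]]]'

```text
clock: 14.0
position: [547.3, 204.0, 43.8]
ee_rot: [0.999, -0.017, -0.039, -0.001]
contact_force: [-0.0, -0.3, 1.0]
gripper_width: 17.2
grasp_force: 59.5
```

>>> drive_tool --deltas '[[[0.3,0,-0.02],[0,0,0]],[[0.3,0,-0.02],[0,0,0]],[[0.3,0,-0.02],[0,0,0]],[[0,0,0],[0,0,0]]]'

```text
clock: 14.4
position: [556.6, 203.8, 43.8]
ee_rot: [0.999, -0.017, -0.038, -0.001]
contact_force: [-0.1, 0.2, 0.9]
gripper_width: 17.0
grasp_force: 59.5
```

```bash
python3 plate.py 6
```

```text
side 16 [276, 113, 38, 25, 728] [741.7 204.4] [121.5 118.9] 798.6
side 18 [276, 113, 38, 25, 728] [740.5 202.2] [121.2 118.6] 797.2
scene 16 [312, 246, 47, 32, 1187] [724.  203.5] [123.7  90.4] 770.2
scene 18 [312, 246, 47, 32, 1187] [724.9 203.1] [123.5  90.2] 771.0
```

>>> drive_tool --deltas '[[[0.4,0,-0.03],[0,0,0]],[[0.4,0,-0.03],[0,0,0]],[[0.4,0,-0.03],[0,0,0]],[[0.4,0,-0.03],[0,0,0]],[[0.4,0,-0.03],[0,0,0]],[[0,0,0],[0,0,0]]]'

```text
clock: 15.1
position: [576.9, 203.1, 43.6]
ee_rot: [0.999, -0.017, -0.038, -0.001]
contact_force: [0.2, -0.6, 0.4]
gripper_width: 17.1
grasp_force: 59.4
```

>>> drive_tool --deltas '[[[0.4,0,-0.03],[0,0,0]],[[0.4,0,-0.03],[0,0,0]],[[0.4,0,-0.03],[0,0,0]],[[0.4,0,-0.03],[0,0,0]],[[0.4,0,-0.03],[0,0,0]],[[0,0,0],[0,0,0]]]'

```text
clock: 15.7
position: [596.9, 202.4, 43.5]
ee_rot: [0.999, -0.017, -0.038, -0.001]
contact_force: [0.9, -0.6, 0.5]
gripper_width: 17.1
grasp_force: 59.5
```

>>> drive_tool --deltas '[[[0.4,0,-0.03],[0,0,0]],[[0.4,0,-0.03],[0,0,0]],[[0.4,0,-0.03],[0,0,0]],[[0.4,0,-0.03],[0,0,0]],[[0,0,0],[0,0,0]]]'

```text
clock: 16.2
position: [612.9, 201.8, 43.5]
ee_rot: [0.999, -0.017, -0.038, -0.001]
contact_force: [0.3, 0.9, 1.1]
gripper_width: 17.2
grasp_force: 59.5
```

```bash
python3 plate.py 7; python3 -c "
from h import *
s,d=snap('w7');print(np.round(s['position'],1))"
```

```text
side 16 [276, 113, 38, 25, 710] [740.9 204.6] [123.1 113.8] 797.8
side 18 [276, 113, 38, 25, 710] [739.7 202.4] [122.8 113.5] 796.5
scene 16 [313, 246, 46, 32, 1209] [724.  204.5] [122.4  90.4] 770.1
scene 18 [313, 246, 46, 32, 1209] [724.9 204.1] [122.2  90.2] 770.9
[612.8 201.9  43.5]
```

View pics/w7.png

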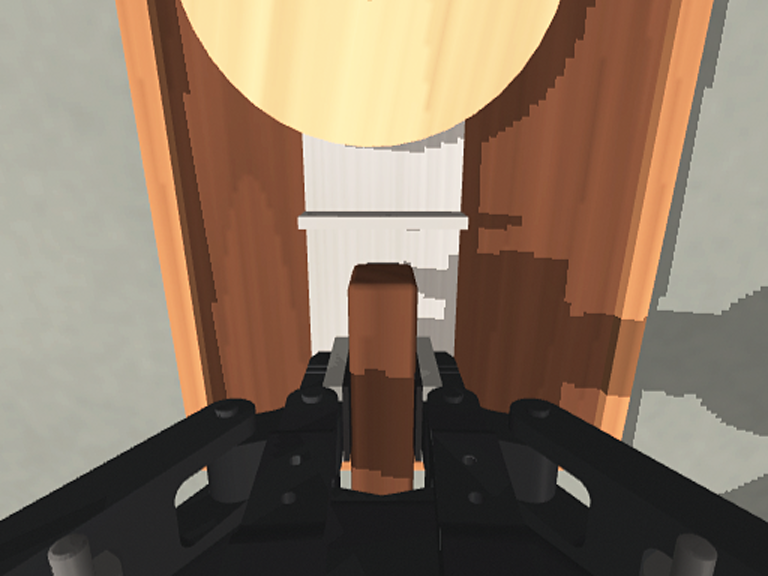

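The rim's near edge is at row 147, the heel front at row 213. The plate sits about 14 px left of the blade axis.

```bash
cat > gap.py <<'E'
from h import *
import sys
d=np.load(f"pics/{sys.argv[1]}.npy",allow_pickle=True).item();I=(np.zeros(3),[0,0,0,1])
H,S,V=cv2.split(cv2.cvtColor(d["img"],cv2.COLOR_RGB2HSV));m=(S>60)&(S<125)&(V>150)&(H<30);m[200:]=0
b=max(blobs(m,200),key=lambda t:t[1][4])[0]
c=max(cv2.findContours(b.astype(np.uint8),0,cv2.CHAIN_APPROX_NONE)[0],key=len)[:,0];c=c[(c[:,1]>3)]
p=cast(d,c,15,I)[:,:2];A=np.c_[2*p,np.ones(len(p))]
x=np.linalg.lstsq(A,(p**2).sum(1),rcond=None)[0];r=np.sqrt(x[2]+x[0]**2+x[1]**2)
print("centre tool",np.round(x[:2],1),"r",round(r,1),"nearest",np.round(p[:,0].min(),1))
E
python3 gap.py w7
```

```text
centre tool [128.6  -3.7] r 59.1 nearest 69.4
```

>>> drive_tool --deltas '[[[0.4,0,-0.03],[0,0,0]],[[0.4,0,-0.03],[0,0,0]],[[0.4,0,-0.03],[0,0,0]],[[0.3,0,-0.02],[0,0,0]],[[0,0,0],[0,0,0]]]'

```text
clock: 16.85
position: [627.5, 201.2, 43.5]
ee_rot: [0.999, -0.017, -0.039, -0.001]
contact_force: [-1.5, -1.0, 2.1]
gripper_width: 17.2
grasp_force: 59.7
```

>>> drive_tool --deltas '[[[0.1,0,-0.01],[0,0,0]],[[0,0,0],[0,0,0]],[[0.1,0,-0.01],[0,0,0]],[[0,0,0],[0,0,0]]]'

```text
clock: 17.25
position: [628.8, 201.2, 43.5]
ee_rot: [0.999, -0.017, -0.039, -0.001]
contact_force: [-3.4, -0.4, 3.3]
gripper_width: 17.3
grasp_force: 59.7
```

>>> drive_tool --deltas '[[[0.1,0,-0.01],[0,0,0]],[[0,0,0],[0,0,0]]]'

```text
clock: 17.45
position: [630.0, 201.2, 43.5]
ee_rot: [0.999, -0.017, -0.039, -0.001]
contact_force: [-2.3, -0.4, 2.5]
gripper_width: 16.8
grasp_force: 59.7
```

```bash
python3 -c "
from h import *
s,d=snap('w8');print(np.round(s['position'],1),np.round(s['contact_force'],1))"; python3 gap.py w8
```

```text
[630.  201.2  43.5] [-2.3 -0.4  2.5]
centre tool [93.8 -3.6] r 44.7 nearest 52.9
```

>>> drive_tool --deltas '[[[0.1,0,-0.01],[0,0,0]],[[0,0,0],[0,0,0]],[[0.1,0,-0.01],[0,0,0]],[[0,0,0],[0,0,0]]]'

```text
clock: 17.9
position: [632.1, 201.1, 43.6]
ee_rot: [0.999, -0.017, -0.039, -0.001]
contact_force: [-1.6, -0.9, 2.4]
gripper_width: 17.0
grasp_force: 59.7
```

>>> drive_tool --deltas '[[[0.1,0,-0.01],[0,0,0]],[[0,0,0],[0,0,0]],[[0,0,0],[0,0,0]]]'

```text
clock: 18.2
position: [633.1, 201.1, 43.6]
ee_rot: [0.999, -0.017, -0.039, -0.001]
contact_force: [-1.4, -0.3, 3.2]
gripper_width: 16.9
grasp_force: 59.7
```

>>> drive_tool --deltas '[[[0.1,0,-0.01],[0,0,0]],[[0,0,0],[0,0,0]]]'

```text
clock: 18.4
position: [634.1, 201.0, 43.6]
ee_rot: [0.999, -0.017, -0.039, -0.001]
contact_force: [-2.7, 0.9, 2.1]
gripper_width: 17.2
grasp_force: 59.7
```

```bash
python3 -c "
from h import *
s,d=snap('w9');print(np.round(s['position'],1),np.round(s['contact_force'],1))
cv2.imwrite('pics/w9c.png',cv2.resize(d['img'][90:190,170:340,::-1],(680,400),interpolation=2))"; python3 gap.py w9; python3 plate.py 9
```

```text
[634.1 201.   43.6] [-2.7  0.9  2.1]
centre tool [90.4 -3.6] r 45.0 nearest 48.9
side 16 [276, 113, 37, 24, 692] [742.2 206.7] [116.8 116.4] 798.6
side 18 [276, 113, 37, 24, 692] [741.  204.5] [116.5 116.1] 797.2
scene 16 [313, 246, 46, 32, 1227] [724.  204.5] [122.4  90.4] 770.1
scene 18 [313, 246, 46, 32, 1227] [724.9 204.1] [122.2  90.2] 770.9
```

View pics/w9c.png

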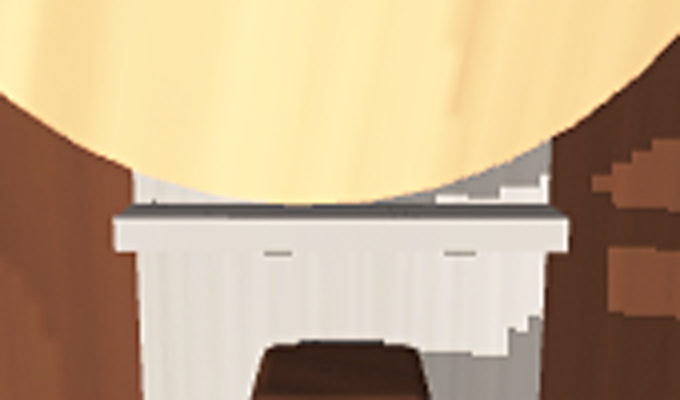

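The crop shows the plate's rim at row 205, just at the heel's dark front face. I nudge until the force rises.

>>> drive_tool --deltas '[[[0.05,0,0],[0,0,0]],[[0,0,0],[0,0,0]]]'

```text
clock: 18.75
position: [634.5, 201.0, 43.6]
ee_rot: [0.999, -0.017, -0.039, -0.001]
contact_force: [-1.3, 0.4, 3.1]
gripper_width: 17.4
grasp_force: 59.7
```

>>> drive_tool --deltas '[[[0.05,0,0],[0,0,0]],[[0,0,0],[0,0,0]]]'

```text
clock: 18.95
position: [635.0, 201.0, 43.6]
ee_rot: [0.999, -0.017, -0.039, -0.001]
contact_force: [-2.3, -0.8, 2.8]
gripper_width: 17.2
grasp_force: 59.7
```

>>> drive_tool --deltas '[[[0.05,0,0],[0,0,0]],[[0,0,0],[0,0,0]]]'

```text
clock: 19.15
position: [635.6, 201.0, 43.6]
ee_rot: [0.999, -0.017, -0.039, -0.001]
contact_force: [-2.6, 0.1, 2.2]
gripper_width: 17.0
grasp_force: 59.7
```

>>> drive_tool --deltas '[[[0.05,0,0],[0,0,0]],[[0,0,0],[0,0,0]]]'

```text
clock: 19.35
position: [635.8, 200.9, 43.5]
ee_rot: [0.999, -0.017, -0.039, -0.001]
contact_force: [-3.8, -0.1, 2.8]
gripper_width: 17.1
grasp_force: 59.8
```

>>> drive_tool --deltas '[[[0.05,0,0],[0,0,0]],[[0,0,0],[0,0,0]]]'

```text
clock: 19.55
position: [635.8, 200.9, 43.5]
ee_rot: [0.999, -0.017, -0.04, -0.0]
contact_force: [-4.3, -0.3, 4.9]
gripper_width: 17.2
grasp_force: 59.9
```

>>> drive_tool --deltas '[[[0.05,0,0],[0,0,0]],[[0,0,0],[0,0,0]]]'

```text
clock: 19.75
position: [635.8, 200.8, 43.5]
ee_rot: [0.999, -0.017, -0.04, -0.0]
contact_force: [-6.3, 0.1, 6.0]
gripper_width: 16.9
grasp_force: 60.0
```

>>> drive_tool --deltas '[[[-0.08,0,0],[0,0.6,0]],[[-0.04,0,-0.05],[0,1,0]],[[0,0,-0.05],[0,1,0]],[[0,0,-0.05],[0,1,0]],[[0,0,-0.05],[0,1,0]],[[0,0,-0.05],[0,1,0]],[[0,0,-0.05],[0,0.6,0]],[[0,0,-0.2],[0,0,0]],[[0,0,-0.3],[0,0,0]],[[0,0,-0.3],[0,0,0]],[[0,0,0],[0,0,0]]]'

```text
clock: 20.85
position: [634.5, 200.6, 54.6]
ee_rot: [1.0, -0.018, 0.014, 0.001]
contact_force: [-6.7, 0.8, -2.9]
gripper_width: 17.3
grasp_force: 58.8
```

```bash
python3 -c "
from h import *
s,d=snap('w10');print(np.round(s['position'],1),np.round(s['contact_force'],1),np.round(R.from_quat(s['ee_rot']).as_matrix(),3).tolist())
a=cv2.resize(d['img'][:190,120:400,::-1],(560,380),interpolation=2)
s,e=snap('s10','side');b=cv2.resize(e['img'][95:168,220:360,::-1],(560,292),interpolation=2)
cv2.imwrite('pics/c10.png',np.vstack([a[80:],b]))"; python3 gap.py w10
```

```text
[634.5 200.6  54.6] [-6.7  0.8 -2.9] [[0.999, -0.035, 0.028], [-0.035, -0.999, -0.002], [0.028, 0.001, -1.0]]
centre tool [88.2 -3.6] r 44.8 nearest 46.8
```

View pics/c10.png

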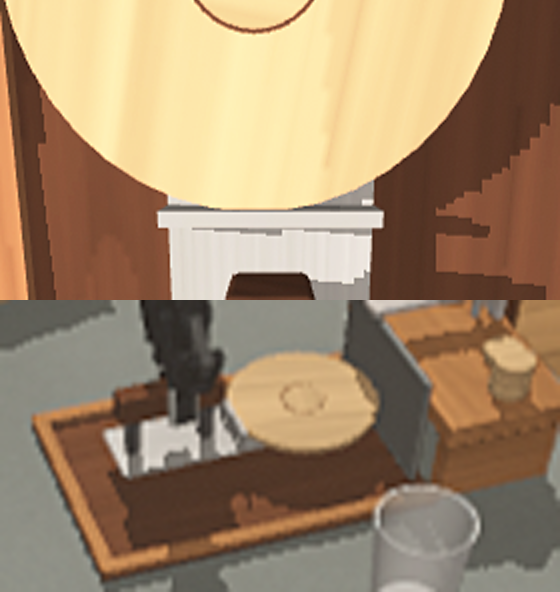

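The plate is on the blade, rim against the heel (row 210), clear of the floor but still touching the bookend. I back off and lift.

>>> drive_tool --deltas '[[[-0.1,0,-0.1],[0,0,0]],[[-0.1,0,-0.3],[0,0,0]],[[-0.2,0,-0.6],[0,0,0]],[[-0.4,0,-1],[0,0,0]],[[-0.6,0,-1.2],[0,0,0]],[[-0.8,0,-1.4],[0,0,0]],[[-0.8,0,-1.4],[0,0,0]],[[-0.7,0,-1.2],[0,0,0]],[[-0.6,0,-1],[0,0,0]],[[-0.5,0,-0.6],[0,0,0]],[[-0.3,0,-0.2],[0,0,0]],[[-0.1,0,0],[0,0,0]]]'

```text
clock: 22.15
position: [580.5, 202.9, 143.0]
ee_rot: [1.0, -0.017, 0.015, 0.0]
contact_force: [-0.0, -0.1, -2.8]
gripper_width: 16.8
grasp_force: 58.9
```

```bash
python3 - <<'E'
from h import *
s,d=snap('w11');print(np.round(s['position'],1),np.round(s['contact_force'],1))
for n in("scene","side","w1"):
    if n=="w1": e=np.load("pics/w1.npy",allow_pickle=True).item();P=e["pose"]
    else: s,e=snap(n+"11",n);P=None
    H,S,V=cv2.split(cv2.cvtColor(e["img"],cv2.COLOR_RGB2HSV))
    m=(H<20)&(S>120)&(V>40)
    for b,q,c in blobs(m,80):
        cc=rect(e,b,42,P)[0][0]
        if not(500<cc[0]<720 and -300<cc[1]<-130): continue
        vs=V[b];print(n,q.tolist(),np.percentile(vs,[5,25,50,75,95]),np.histogram(vs,bins=range(40,260,15))[0])
        t,_=cv2.threshold(vs.reshape(-1,1),0,255,cv2.THRESH_OTSU)
        for k in (b&(V>t),b&(V<=t)):
            for bb,qq,c2 in blobs(k,40):
                (c3,wh,a),p=rect(e,bb,42,P);print("  ",t,qq.tolist(),np.round(c3,1),np.round(wh,1),round(a,1),"V",np.median(V[bb]))
E
python3 gap.py w11
python3 -c "
import cv2,numpy as np
a=cv2.imread('pics/w1.png')[90:320,560:768];a=cv2.resize(a,(400,440),interpolation=2)
b=np.load('pics/scene11.npy',allow_pickle=True).item()['img'][195:262,145:212,::-1];b=cv2.resize(b,(400,400),interpolation=2)
c=np.load('pics/side11.npy',allow_pickle=True).item()['img'][205:275,280:365,::-1];c=cv2.resize(c,(400,330),interpolation=2)
o=np.zeros((600,800,3),np.uint8);o[:440,:400]=a;o[:400,400:]=b[:400];cv2.imwrite('pics/rack.png',o)"
```

```text
[580.5 202.9 143. ] [-0.  -0.1 -2.8]
scene [153, 203, 49, 51, 862] [115.05 152.25 170.   175.   179.  ] [  0   0   0  10  32  39  59 156 293 273   0   0   0   0]
   150.0 [153, 203, 14, 43, 282] [ 614.7 -272. ] [ 18.4 132.1] 84.4 V 173.0
   150.0 [190, 204, 12, 45, 285] [ 622.6 -172.6] [ 18.7 137. ] 84.5 V 173.0
   150.0 [160, 246, 23, 7, 99] [ 695.2 -235.4] [60.1 15.4] 81.3 V 175.0
   150.0 [153, 208, 14, 44, 82] [ 631.2 -270.5] [ 20.9 132.4] 85.8 V 141.5
   150.0 [178, 245, 19, 9, 97] [ 696.5 -191.9] [22.9 48.5] 8.0 V 121.0
side [287, 212, 73, 59, 1744] [113. 121. 128. 183. 192.] [  0   0   0  22  95 805  73  23  69 510 147   0   0   0]
   152.0 [288, 212, 54, 16, 292] [ 620.3 -176.1] [ 16.4 137.1] 84.4 V 184.5
   152.0 [302, 227, 57, 36, 443] [ 615.1 -274.4] [137.8  67.5] 18.6 V 183.0
   152.0 [287, 216, 57, 31, 546] [ 606.9 -203.8] [ 88.3 134.6] 66.0 V 123.0
   152.0 [300, 249, 60, 22, 463] [ 603.2 -292.3] [ 28.8 147. ] 80.4 V 122.0
w1 [430, 77, 82, 106, 3488] [140. 150. 160. 211. 223.] [   0    0    0    2    9   38  308 1346  229   41  269  886  359    1]
   181.0 [445, 77, 67, 105, 1531] [ 619.4 -188.4] [ 44.6 137.9] 84.3 V 213.0
   181.0 [430, 77, 57, 102, 1837] [ 623.  -153.9] [ 25.  136.3] 84.5 V 151.0
   181.0 [491, 88, 11, 14, 87] [ 671.1 -195.3] [13.7 14. ] 84.4 V 131.0
w1 [491, 142, 21, 54, 604] [138.   148.   153.   159.25 165.  ] [  0   0   0   0   0  11  60 382 149   0   1   1   0   0]
   152.0 [492, 147, 20, 43, 174] [ 579.3 -235. ] [ 9.8 59. ] 85.4 V 158.5
   152.0 [500, 159, 12, 33, 116] [ 570.4 -244.5] [45.6  7.1] 0.3 V 160.0
   152.0 [491, 144, 21, 45, 85] [ 581.4 -231.3] [ 3.2 63. ] 84.5 V 145.0
   152.0 [497, 153, 15, 39, 96] [ 574.3 -239.1] [ 5.7 53.5] 88.2 V 149.0
   152.0 [501, 173, 11, 23, 91] [ 559.2 -253.5] [14.3 28.8] 81.7 V 148.0
centre tool [88.5 -3.8] r 45.0 nearest 47.3
```

>>> drive_tool --deltas '[[[-0.03,0.25,0],[0,0,0]],[[-0.07,0.5,0],[0,0,0]],[[-0.1,0.75,0],[0,0,0]],[[-0.14,1,0],[0,0,0]],[[-0.17,1.25,0],[0,0,0]],[[-0.21,1.5,0],[0,0,0]],[[-0.24,1.75,0],[0,0,0]],[[-0.28,2,0],[0,0,0]],[[-0.28,2,0],[0,0,0]],[[-0.28,2,0],[0,0,0]],[[-0.28,2,0],[0,0,0]],[[-0.28,2,0],[0,0,0]]]'

```text
clock: 23.5
position: [550.7, 31.7, 142.3]
ee_rot: [1.0, -0.018, 0.015, 0.0]
contact_force: [0.1, -0.2, -2.1]
gripper_width: 17.4
grasp_force: 58.8
```

>>> drive_tool --deltas '[[[-0.28,2,0],[0,0,0]],[[-0.28,2,0],[0,0,0]],[[-0.28,2,0],[0,0,0]],[[-0.28,2,0],[0,0,0]],[[-0.28,2,0],[0,0,0]],[[-0.28,2,0],[0,0,0]],[[-0.28,2,0],[0,0,0]],[[-0.28,2,0],[0,0,0]],[[-0.26,1.9,0],[0,0,0]],[[-0.23,1.7,0],[0,0,0]],[[-0.21,1.5,0],[0,0,0]],[[-0.17,1.25,0],[0,0,0]]]'

```text
clock: 24.7
position: [511.5, -190.3, 141.4]
ee_rot: [1.0, -0.018, 0.015, 0.0]
contact_force: [0.6, 0.1, -1.7]
gripper_width: 17.0
grasp_force: 58.8
```

>>> drive_tool --deltas '[[[-0.14,1.05,0],[0,0,0]],[[-0.11,0.8,0],[0,0,0]],[[-0.08,0.6,0],[0,0,0]],[[-0.05,0.34,0],[0,0,0]],[[-0.03,0.2,0],[0,0,0]],[[0,0,0],[0,0,1]],[[0,0,0],[0,0,1.5]],[[0,0,0],[0,0,1]],[[0,0,0],[0,0,0]],[[0,0,0],[0,0,0]],[[0,0,0],[0,0,0]]]'

```text
clock: 25.8
position: [507.5, -218.1, 141.1]
ee_rot: [0.999, -0.048, 0.015, -0.0]
contact_force: [-1.0, -0.2, -2.6]
gripper_width: 17.1
grasp_force: 58.8
```

```bash
python3 - <<'E'
from h import *
s,d=snap('w12');P=d["pose"];M=R.from_quat(s['ee_rot']).as_matrix();print(s['clock'],np.round(s['position'],1),np.round(s['contact_force'],1),np.round(M,3).tolist())
H,S,V=cv2.split(cv2.cvtColor(d["img"],cv2.COLOR_RGB2HSV));m=(S>60)&(S<125)&(V>150)&(H<30);m[200:]=0
b=max(blobs(m,200),key=lambda t:t[1][4])[0];vs,us=np.nonzero(b)
print("plate px",us.min(),us.max(),vs.min(),vs.max())
for v in (20,50,80):
    u=np.nonzero(b[v])[0];p=cast(d,[(u[0],v),(u[-1],v)],15,(np.zeros(3),[0,0,0,1]));print(v,u[0],u[-1],np.round(p,1).tolist())
I=d["img"].copy();cv2.imwrite("pics/w12s.png",cv2.resize(I[:,:,::-1],(768,576)))
E
python3 gap.py w12;python3 gap.py w11
```

```text
25.8 [ 507.5 -218.1  141.1] [-1.  -0.2 -2.6] [[0.995, -0.095, 0.03], [-0.095, -0.995, -0.001], [0.03, -0.002, -1.0]]
plate px 117 376 0 143
20 118 375 [[103.9, -62.8, 15.0], [103.7, 55.6, 15.0]]
50 125 368 [[91.1, -61.0, 15.0], [91.0, 53.6, 15.0]]
80 139 355 [[77.7, -55.7, 15.0], [77.6, 48.6, 15.0]]
centre tool [88.6 -3.7] r 45.1 nearest 47.3
centre tool [88.5 -3.8] r 45.0 nearest 47.3
```

>>> drive_tool --deltas '[[[0,0,0.3],[0,-0.3,0]],[[0,0,0.5],[0,-0.3,0]],[[0,0,0.7],[0,-0.3,0]],[[0,0,0.8],[0,-0.3,0]],[[0,0,0.8],[0,0,0]],[[0,0,0.7],[0,0,0]],[[0,0,0.6],[0,0,0]],[[0,0,0.4],[0,0,0]],[[0,0,0.2],[0,0,0]],[[0,0,0],[0,0,0]]]'

```text
clock: 26.85
position: [508.1, -218.2, 90.9]
ee_rot: [0.999, -0.048, 0.005, -0.001]
contact_force: [0.1, -0.1, -3.5]
gripper_width: 17.0
grasp_force: 58.9
```

Run:
```python
from h import *
s,d=snap('w13');P=d["pose"];M=R.from_quat(s['ee_rot']).as_matrix();print(s['clock'],np.round(s['position'],1),np.round(s['contact_force'],1),np.round(M,3).tolist())
H,S,V=cv2.split(cv2.cvtColor(d["img"],cv2.COLOR_RGB2HSV))
m=(H<20)&(S>126)&(V>175);m[260:]=0
for b,q,c in blobs(m,60):
    (cc,wh,a),p=rect(d,b,42,P);print(q.tolist(),np.round(cc,1),np.round(wh,1),round(a,1))
cv2.imwrite("pics/w13.png",d["img"][:,:,::-1])
```

```text
26.85 [ 508.1 -218.2   90.9] [ 0.1 -0.1 -3.5] [[0.995, -0.096, 0.009], [-0.096, -0.995, 0.001], [0.009, -0.002, -1.0]]
[154, 102, 30, 49, 963] [ 566.6 -171.3] [17.  28.8] 84.4
```

View pics/w13.png

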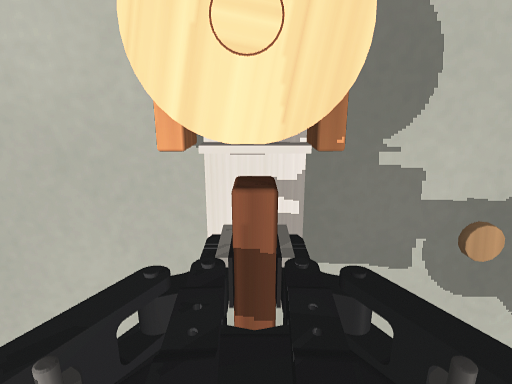

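The view (512x384) shows both rails' near ends, outer edges at u=154 and u=347 and ends at v≈151, symmetric about the plate centred at u≈247.

```bash
python3 - <<'E'
from h import *
d=np.load("pics/w13.npy",allow_pickle=True).item();I=(np.zeros(3),[0,0,0,1])
H,S,V=cv2.split(cv2.cvtColor(d["img"],cv2.COLOR_RGB2HSV));m=(H<20)&(S>126)&(V>60);m[175:]=0
z=90.9-42
for v in range(110,146,6):
    u=np.nonzero(m[v])[0];u=u[(u>140)&(u<370)];p=cast(d,[(u[0]-.5,v),(u[-1]+.5,v)],z,I);print(v,u[0],u[-1],np.round(p[:,:2],1).tolist(),"mid",np.round(p[:,1].mean(),1),"sep",np.round(np.ptp(p[:,1]),1))
for u in (165,180,330,340):
    v=np.nonzero(m[:,u]&(V[:,u]>0))[0].max();print("end",u,v,np.round(cast(d,(u,v),z,I),1))
E
python3 gap.py w13
```

```text
110 154 346 [[63.0, -60.7], [62.9, 55.3]] mid -2.7 sep 116.0
116 155 346 [[59.5, -60.4], [59.4, 55.6]] mid -2.4 sep 116.0
122 155 345 [[56.0, -60.7], [55.9, 55.3]] mid -2.7 sep 116.0
128 156 345 [[52.4, -60.4], [52.3, 55.6]] mid -2.4 sep 116.0
134 156 345 [[48.8, -60.7], [48.6, 55.8]] mid -2.4 sep 116.6
140 157 344 [[45.1, -60.4], [45.0, 55.5]] mid -2.5 sep 115.9
end 165 150 [[ 38.9 -55.7  48.9]]
end 180 150 [[ 38.9 -46.3  48.9]]
end 330 150 [[38.8 47.  48.9]]
end 340 150 [[38.8 53.2 48.9]]
centre tool [88.5 -3.8] r 45.1 nearest 47.3
```

>>> drive_tool --deltas '[[[0,0.1,0.3],[0,-0.2,0]],[[0,0,0.5],[0,-0.3,0]],[[0,0,0.5],[0,0,0]],[[0,0,0.4],[0,0,0]],[[0,0,0.3],[0,0,0]],[[0,0,0.2],[0,0,0]],[[0,0,0.1],[0,0,0]],[[0,0,0.1],[0,0,0]],[[0,0,0.1],[0,0,0]],[[0,0,0.1],[0,0,0]],[[0,0,0],[0,0,0]]]'

```text
clock: 28.0
position: [508.4, -219.2, 65.1]
ee_rot: [0.999, -0.048, 0.001, -0.001]
contact_force: [-0.8, 0.1, -1.9]
gripper_width: 17.2
grasp_force: 59.0
```

>>> drive_tool --deltas '[[[0,0,0.2],[0,0,0]],[[0,0,0.3],[0,0,0]],[[0,0,0.3],[0,0,0]],[[0,0,0.2],[0,0,0]],[[0,0,0],[0,0,0]],[[0,0,0],[0,0,0]]]'

```text
clock: 28.6
position: [508.2, -219.2, 55.0]
ee_rot: [0.999, -0.048, 0.0, -0.001]
contact_force: [0.4, -0.3, -0.7]
gripper_width: 17.0
grasp_force: 59.0
```

```bash
cat > pl.py <<'E'
from h import *
import sys
s,d=snap('w'+sys.argv[1]);P=d["pose"];print(np.round(s['position'],1),np.round(s['contact_force'],1))
H,S,V=cv2.split(cv2.cvtColor(d["img"],cv2.COLOR_RGB2HSV));m=(S>60)&(S<125)&(V>150)&(H<30);m[200:]=0
for b,q,c in blobs(m,200):
    cc=rect(d,b,52,P)[0];print("wrist",q.tolist(),np.round(cc[0],1),np.round(cc[1],1))
    for v in (10,40,70,100):
        u=np.nonzero(b[v])[0]
        if len(u): print(v,np.round(cast(d,[(u[0]-.5,v),(u[-1]+.5,v)],52,P)[:,:2],1).tolist())
for n in("side","scene"):
    s,e=snap(n+sys.argv[1],n);H,S,V=cv2.split(cv2.cvtColor(e["img"],cv2.COLOR_RGB2HSV))
    for b,q,c in blobs((S>60)&(S<125)&(V>130)&(H<25),200):
        (cc,wh,a),p=rect(e,b,52)
        if 450<cc[0]<750 and -330<cc[1]<-150: print(n,q.tolist(),np.round(cc,1),np.round(wh,1))
E
python3 pl.py 14; python3 gap.py w14
```

```text
[ 508.2 -219.2   55. ] [ 0.4 -0.3 -0.7]
wrist [103, 0, 286, 148, 29131] [ 586.  -222.9] [119.9  61.6]
10 [[618.7, -165.8], [607.1, -285.1]]
40 [[607.0, -166.2], [595.7, -282.3]]
70 [[594.5, -169.2], [584.0, -276.7]]
100 [[580.9, -176.5], [572.1, -267.7]]
wrist [207, 0, 78, 48, 2997] [ 607.6 -225. ] [32.5 18.1]
10 [[614.5, -209.1], [611.3, -241.9]]
40 [[602.3, -214.8], [600.4, -233.7]]
side [297, 213, 52, 43, 1720] [ 614.2 -226.1] [119.9 121.1]
scene [155, 202, 48, 47, 1508] [ 622.5 -221.7] [127.  135.5]
centre tool [90.1 -4.1] r 48.7 nearest 45.3
```

>>> drive_tool --deltas '[[[-0.3,0,0],[0,0,0]],[[-0.6,0,0],[0,0,0]],[[-1,0,0],[0,0,0]],[[-1.2,0,0],[0,0,0]],[[-1.4,0,0],[0,0,0]],[[-1.5,0,0],[0,0,0]],[[-1.5,0,0],[0,0,0]],[[-1.5,0,0],[0,0,0]],[[-1.4,0,0],[0,0,0]],[[-1,0,0],[0,0,0]],[[-0.6,0,0],[0,0,0]],[[0,0,0],[0,0,0]]]'

```text
clock: 29.95
position: [387.9, -207.6, 55.2]
ee_rot: [0.999, -0.048, 0.0, -0.001]
contact_force: [0.2, -0.8, -1.7]
gripper_width: 17.4
grasp_force: 59.0
```

```bash
python3 pl.py 15
```

```text
[ 387.9 -207.6   55.2] [ 0.2 -0.8 -1.7]
side [297, 213, 52, 43, 1727] [ 614.2 -226.1] [119.9 121.1]
scene [155, 201, 48, 46, 1524] [ 618.6 -221. ] [128.  129.4]
```

>>> drive_tool --deltas '[[[0,-0.5,0],[0,0,0]],[[0,-1.2,0],[0,0,0]],[[0,-2,0],[0,0,0]],[[0,-2.4,0],[0,0,0]],[[0,-2.4,0],[0,0,0]],[[0,-1.8,0.3],[0,0,0]],[[0,-1,0.5],[0,0,0]],[[0,-0.4,0.6],[0,0,0]],[[0,0,0.6],[0,0,0]],[[0,0,0.4],[0,0,0]],[[0,0,0.2],[0,0,0]],[[0,0,0],[0,0,0]]]'

```text
clock: 31.3
position: [399.7, -91.7, 28.8]
ee_rot: [0.999, -0.048, -0.0, -0.001]
contact_force: [-0.7, 0.3, -1.6]
gripper_width: 17.4
grasp_force: 59.1
```

>>> drive_tool --deltas '[[[0,0,0.05],[0,0,0]],[[0,0,0.05],[0,0,0]],[[0,0,0],[0,0,0]]]'

```text
clock: 31.6
position: [400.1, -91.3, 28.3]
ee_rot: [0.999, -0.048, 0.001, -0.001]
contact_force: [0.1, 0.3, -1.6]
gripper_width: 17.2
grasp_force: 59.1
```

>>> drive_tool --deltas '[[[0,0,0.05],[0,0,0]],[[0,0,0.04],[0,0,0]],[[0,0,0],[0,0,0]],[[0,0,0],[0,0,0]]]'

```text
clock: 32.0
position: [400.0, -91.2, 27.5]
ee_rot: [0.999, -0.048, 0.0, -0.001]
contact_force: [-1.3, -0.2, 2.3]
gripper_width: 16.9
grasp_force: 59.5
```

>>> drive_tool --deltas '[[[0,0,0],[0,0,0]],[[0,0,0],[0,0,0]],[[0,0,0],[0,0,0]],[[0,0,0],[0,0,0]],[[0,0,0],[0,0,0]],[[0,0,0],[0,0,0]],[[0,0,0],[0,0,0]]]' --claw 8.5

```text
clock: 32.7
position: [400.0, -91.2, 27.3]
ee_rot: [0.999, -0.048, 0.0, -0.001]
contact_force: [0.4, 0.3, 0.6]
gripper_width: 85.1
grasp_force: 0.0
```

>>> drive_tool --deltas '[[[0,0,-1],[0,0,0]],[[0,0,-2],[0,0,0]],[[0,0,-3],[0,0,0]],[[0,0,-3],[0,0,0]],[[0,0,-3],[0,0,0]],[[0,0,-3],[0,0,0]],[[0,0,-3],[0,0,0]],[[0,0,0],[0,0,0]],[[0,0,0],[0,0,0]],[[0,0,0],[0,0,0]]]'

```text
clock: 33.7
position: [398.9, -91.5, 206.3]
ee_rot: [0.999, -0.048, -0.001, -0.001]
contact_force: [-0.3, -0.2, -0.0]
gripper_width: 84.6
grasp_force: 0.0
```

```bash
python3 pl.py 16
python3 - <<'E'
from h import *
d=np.load("pics/w16.npy",allow_pickle=True).item();P=d["pose"];H,S,V=cv2.split(cv2.cvtColor(d["img"],cv2.COLOR_RGB2HSV))
for name,m,z in(("steel",(S<25)&(V>170),2),("grip",(H<14)&(S>110)&(V<120),58)):
    for b,q,c in blobs(m,400):
        r=rect(d,b,z,P)[0];print(name,np.round(r[0],1),np.round(r[1],1),round(r[2],1))
for n in("scene","side"):
    a=np.load(f"pics/{n}0.npy",allow_pickle=True).item()["img"];e=np.load(f"pics/{n}16.npy",allow_pickle=True).item()
    H,S,V=cv2.split(cv2.cvtColor(e["img"],cv2.COLOR_RGB2HSV))
    for b,q,c in blobs((S>60)&(S<135)&(V>150)&(H<25),50): 
        cc=rect(e,b,10)[0]
        if max(cc[1])<45: print(n,"disc",np.round(cc[0]),np.round(cc[1]))
    x0,x1,y0,y1={"scene":(243,276,240,282),"side":(310,342,138,182)}[n]
    print("cup diff",n,np.abs(a[y0:y1,x0:x1].astype(int)-e["img"][y0:y1,x0:x1]).mean())
E
```

```text
[398.9 -91.5 206.3] [-0.3 -0.2 -0. ]
side [297, 213, 52, 43, 1728] [ 614.2 -226.1] [119.9 121.1]
scene [155, 201, 48, 42, 1512] [ 616.  -220.9] [127.7 124.2]
steel [ 495.3 -100.4] [56.2 95.4] 84.4
grip [546.2  92.5] [53.3 40.3] 88.0
grip [394.9 -90.9] [16.7 84.7] 84.0
scene disc [ 454. -392.] [33. 28.]
scene disc [479. 400.] [27. 30.]
scene disc [509. 582.] [32. 24.]
scene disc [842. 134.] [42. 36.]
scene disc [866. 168.] [31. 36.]
scene disc [1007.  509.] [27. 16.]
scene disc [1012.  -98.] [38. 32.]
scene disc [1013.  -53.] [10. 32.]
scene disc [1014.  -28.] [33. 20.]
scene disc [1015.  122.] [19. 35.]
scene disc [1018.  154.] [24. 34.]
scene disc [1011. -292.] [27. 27.]
scene disc [1009. -527.] [41. 23.]
scene disc [1012. -333.] [26. 21.]
cup diff scene 3.955988455988456
side disc [ 452. -394.] [30. 30.]
cup diff side 2.6235795454545454
```

```bash
python3 -c "
from bench import arm
print(arm.job_done())"
```

```text
the job is handed in; nothing more can be done
None
```

The job is handed in at 33.7 s of the 72 s allowed: by the last camera check the plate sits flat and centred to about 2 mm on both rails, the spatula lies flat and released on the open counter, and the cup and discs show no movement.

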